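# Cull the wrongly cut profiles and close up the tray

### The job

Among the five aluminium profile pieces in the black stock tray two are wrongly cut: one is too short and one has a slanted end. Put these two into the cardboard carton, both lying flat on its bottom, and square up the three good ones in the tray into one closed row: side by side without gaps, all with their ends against the tray's long wall farthest from the robot. Leave the phone, the tape dispenser and the mug where they are.

Things in the scene. Friction and masses are not known exactly. Their poses are not given: they have to be found in the camera images.
- tray: Black open stock tray, fixed to the desk. Inside 260 (x) by 390 mm (y), floor 4 mm, walls 4 mm thick, 25 mm high over all. Origin: centre of its underside. x points away from the robot to the far long wall (inner face at x = +130 mm), y along that wall. At first all five pieces lie in it side by side, their x axes within 8 degrees of its x, about 68 mm apart, touching no wall or other piece.
- profile_a: Good piece: 160 mm long, both ends square, about 0.14 kg. Section 30 x 30 mm, anodised aluminium with an 8 mm slot along each face; origin at the middle of the section, 15 mm above the face it lies on; x runs along the piece. Origin at mid length.
- profile_b: Good piece, same as profile_a.
- profile_c: Good piece, same as profile_a.
- profile_short: Wrong piece: 120 mm long, both ends square, about 0.11 kg. Section 30 x 30 mm, anodised aluminium with an 8 mm slot along each face; origin at the middle of the section, 15 mm above the face it lies on; x runs along the piece. Origin at mid length.
- profile_mitred: Wrong piece: one end cut slanted at 45 degrees in plan, about 0.13 kg. Same 30 x 30 mm section and axes as profile_a. Origin near its centre of mass, 72 mm from the square end (x = -72 mm); the slant runs from x = +58 mm at its shorter side (y = -15 mm, 130 mm long) to x = +88 mm at its longer side (y = +15 mm, 160 mm long).
- carton: Open brown cardboard carton, fixed to the desk, to the left or to the right of the tray. Inside 220 mm (x) by 220 mm (y), floor 4 mm thick, walls 4 mm thick with their top 48 mm above the desk; flaps folded down outside add up to 7 mm on each side. Origin: centre of its underside, on the desk.
- phone: Bystander: white cordless phone standing in its charger, foot 90 x 80 mm, about 165 mm tall, on the side of the tray where the carton is not. Origin: centre of its underside.
- tape: Bystander: blue tape dispenser, 150 x 55 mm (x by y), 91 mm tall, beyond the tray. Origin: centre of its underside.
- mug: Bystander: white mug, 80 mm across, 92 mm tall, handle to its +y, beyond the tray. Origin: centre of its underside.
Mind the look-alikes: they are no part of the job. Leave any green or red look-alike of the profile_c alone. Leave any turquoise look-alike of the profile_short alone.

How it is judged:
By the outcome, as a careful person would: the job done as asked, in the order asked, and still so for the second after the job is handed in, with the robot touching nothing.
It also fails if it takes over 69 s, if anything falls off the work surface, if the arm or the gripper's body presses on something with over 40 N, if the wrist force passes 120 N, or if a joint passes its speed limit or range.

### The arm

A 6-joint arm with a two-finger parallel gripper is mounted at the origin on the work surface. World frame = base frame: x ahead of the robot, y to its left, z up, the work surface at z = 0. Lengths are in m, angles in rad, forces in N, time in s.
With the tool pointing down it reaches from about 0.3 to 0.875 m from the base axis. Payload 6.4 kg.
Tool frame: the origin (TCP) lies at the very end of the fingers, on their centre line; the grasp point (between the pads) lies 19 mm behind it; z points along the fingers, y is the line along which they close (so a half turn about z gives the same grasp; the last joint's range is limited). The gripper opens to 85 mm and grips with 20 to 120 N. Pads are 22 mm wide; open, the fingers measure 114 mm over their backs; the gripper's body (76 mm by 85 mm) begins 54 mm behind the grasp point. The pads swing forward as they close: fully open they stand 13 mm farther back than shut.
Start: joints at [-1.509, 0.181, 1.607, -0, 1.354, -0.206], TCP at [0.152, -0.555, 0.231] pointing down, gripper open.
Joint ranges: [-2.99, 2.99], [-0.89, 2.07], [0.3, 2.58], [-1.14, 4.28], [0, 2.63], [-3.12, 3.12]. Speed limits (rad/s): [2.57, 2.57, 3.01, 3.14, 3.14, 3.14].

### API

Orientations are given as a unit quaternion [w, x, y, z].
In Python, from workcell import bot gives the robot as it stands. The module is installed in compiled form; this text tells all that it offers.
- The arm moves only by the tool move_arm, never from a script. Its argument "targets" is a list that holds one entry, the list of rows, each a list of 7 numbers: the shift along the world's x, y, z as a fraction of full scale, then the turn, a rotation vector about the world's x, y, z as a fraction of full scale, then the opening, from 0 (shut) to 1 (fully open). A call has 1 to 20 rows; each row shifts and turns the commanded pose from where the row before left it; what a row does not reach is not made up. Full scale, the value 1, is 25 cm for a shift and 90 degrees for a turn. A row lasts 1/10 s, in which the tool goes at most 50 mm and 8.59 degrees, less where a joint would pass 70% of its speed; a pose out of reach is approached as far as the arm can. A call with a number of a shift or a turn outside -1 to 1 is refused whole. A call with a gripper value outside its range is refused whole. The fingers move at their own pace and stop on an object; the grip force is fixed at half the most. Time passes only in rows, so rows that do not move let the fingers close. It gives the time, the measured TCP pose, the force, the opening and the grip force at its end, in the units of the state.
- bot.observe(): the state, without advancing time (a new reading comes with each control period).
- bot.camera(name): name is "scene" or "top"; returns a dict with "image" (400x640x3 uint8, red, green, blue), "z_map" (400x640 float32, m along the optical axis (not along the pixel's ray), 0 where there is no reading), "mtx" (3x3 intrinsics, pixels), "k1" (the pictures are not rectified: a ray, as slopes to the right and down, at radius r is drawn at 1 + k1 r^2 times it, then the intrinsics apply), "extrinsics" (4x4, takes a point from world to camera coordinates). Camera axes: x right, y up, looking along -z (the intrinsics and any distortion apply to the point x, -y, -z); pixel columns grow to the right and rows downward; lengths in m; the calibration is good to about 2 mm. A picture is of the moment at which its call begins.
- bot.close_job(): hands the job in; it is judged then, once.
Trained networks look in the newest picture that a camera, given by its name, has taken for a name from the list of things; names that differ only in an ending like _2 or _b are one class to them, and where a whole thing is asked for, a point or a joint stands for the part that bears it (a point fixed in the world has none). Each returns a list of dicts, best first, with "p" (0 to 1); they miss things now and then, are a little off and sometimes report something else, mostly with a low value. They report only what shows in the picture. A call takes as long as a camera call. They do not tell look-alikes from the thing itself.
- bot.outline_of(camera, query): "pixels" (400x640 bool, what is visible of it) and "centre" ([column, row] in pixels, amid what is visible of it).
- bot.mark_of(camera, query): "centre" ([column, row] in pixels: a listed point, or the origin of a listed thing).
The state is a dict: "t": time; "joints": joint angles; "dq": joint speeds; "tau": joint torques, N m; "ee_pos": TCP position; "orientation": TCP orientation; "contact_force": force on the tool from outside, world axes, zero at the start; "ft_torque": the same for the moment, N m; "grip_width": finger opening in m; "gripper_force": force on a finger pad.
Only numpy, scipy, OpenCV 4.12 (cv2) and the standard library are available. Lean on these libraries where they do the work, as an engineer would, in place of code of your own. Each camera call takes 0.05 s, during which the arm holds its last target. There are 200 camera calls.

## Working session

There is one attempt and no reset: what is moved stays moved. The work goes in short steps, Python scripts to look and compute and a tool call to move; the robot and the scene stay as the last step left them, time stands still between calls to the robot, and variables do not carry over. Pictures are saved under pics/ and viewed, at most 10 in all, crops included, and the job is handed in when it is done.

Besides the shell and the picture viewer there is one more tool, called after "Call:" by a JSON object that holds its "fn" and its "kwargs", one argument or row to a line. move_arm: Moves the arm, as the interface text tells. Its arguments: {"type":"object","properties":{"targets":{"type":"array"}},"required":["targets"]}

```bash
mkdir -p pics; cat > h.py <<'E'
import numpy as np, cv2
from workcell import bot
def cloud(c):
    # world point for every pixel from z_map
    K=np.array(c["mtx"]);k1=c["k1"];z=c["z_map"];T=np.linalg.inv(np.array(c["extrinsics"]))
    v,u=np.mgrid[0:400,0:640].astype(float)
    p=cv2.undistortPoints(np.stack([u.ravel(),v.ravel()],1)[:,None],K,np.array([k1,0,0,0.]))[:,0].reshape(400,640,2)
    P=np.stack([p[...,0]*z,-p[...,1]*z,-z,np.ones_like(z)],-1)
    return (P@T.T)[...,:3]
def save(c,n): cv2.imwrite("pics/"+n,c["image"][...,::-1])
E
python3 - <<'E'
from h import *
for n in("top","scene"):
    c=bot.camera(n);save(c,n+"0.png");print(n,c["k1"],np.round(c["mtx"],1).tolist(),np.round(c["extrinsics"],3).tolist())
    np.savez(n+"0.npz",**c)
    W=cloud(c)
    for q in["profile_a","profile_short","profile_mitred","carton","tray","phone","tape","mug"]:
        for o in bot.outline_of(n,q)[:6]:
            m=o["pixels"]&(c["z_map"]>0);w=W[m]
            print(q,round(o["p"],2),np.round(o["centre"]),m.sum(),np.round(np.median(w,0),3) if len(w) else'',np.round(np.percentile(w,[2,98],axis=0),3).tolist() if len(w) else'')
s=bot.observe();print(s)
E
```

```text
top -0.06280348635313485 [[434.5, 0.0, 312.7], [0.0, 434.5, 199.5], [0.0, 0.0, 1.0]] [[0.024, -1.0, -0.012, -0.015], [0.999, 0.024, 0.042, -0.526], [-0.042, -0.013, 0.999, -1.082], [0.0, 0.0, 0.0, 1.0]]
profile_a 0.95 [260. 203.] 933 [0.522 0.123 0.033] [[0.443, 0.107, 0.003], [0.598, 0.14, 0.038]]
profile_a 0.94 [410. 313.] 992 [ 0.257 -0.241  0.028] [[0.198, -0.299, 0.002], [0.315, -0.185, 0.034]]
profile_a 0.8 [288. 196.] 845 [0.528 0.061 0.033] [[0.451, 0.045, 0.007], [0.605, 0.076, 0.038]]
profile_a 0.8 [371. 208.] 862 [ 0.511 -0.144  0.033] [[0.434, -0.16, 0.011], [0.588, -0.128, 0.038]]
profile_a 0.76 [465. 116.] 1098 [ 0.747 -0.384  0.027] [[0.681, -0.44, -0.001], [0.812, -0.331, 0.034]]
profile_short 0.9 [309.  85.] 669 [0.824 0.01  0.028] [[0.809, -0.046, 0.0], [0.84, 0.068, 0.034]]
profile_short 0.64 [342. 191.] 612 [ 0.543 -0.077  0.033] [[0.485, -0.093, 0.008], [0.599, -0.06, 0.038]]
profile_mitred 0.75 [471. 212.] 9204 [ 0.501 -0.394  0.005] [[0.385, -0.505, 0.0], [0.617, -0.266, 0.049]]
profile_mitred 0.67 [318. 198.] 691 [ 0.54  -0.013  0.033] [[0.473, -0.028, 0.022],
[... 2484 characters left out ...]
9]]
{'t': 0.9, 'joints': array([-1.50932513e+00,  1.80822789e-01,  1.60701690e+00, -2.30463076e-05,
        1.35380210e+00, -2.06276886e-01]), 'dq': array([ 0.00029264, -0.00079352,  0.00090492, -0.0020445 ,  0.00084131,
       -0.0002499 ]), 'tau': array([-2.32916522e-03, -4.44845581e+01, -3.51682842e+01, -3.90064579e-04,
        6.45527580e-04, -2.28637333e-05]), 'ee_pos': array([ 0.15214497, -0.55450763,  0.23126745]), 'orientation': array([-2.53150593e-05,  9.91051915e-01,  1.33476969e-01, -9.44633068e-06]), 'contact_force': array([-0.06879186,  0.39029532,  0.13382456]), 'ft_torque': array([-0.04633154,  0.02714271,  0.03940743]), 'gripper_force': 0.0, 'grip_width': 0.08533185703997599}
```

View pics/top0.png

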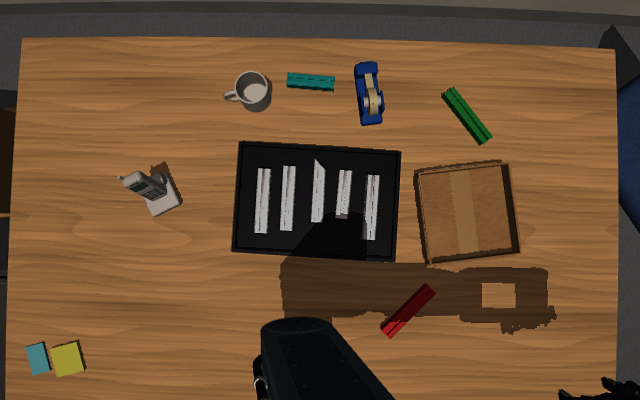

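View pics/scene0.png

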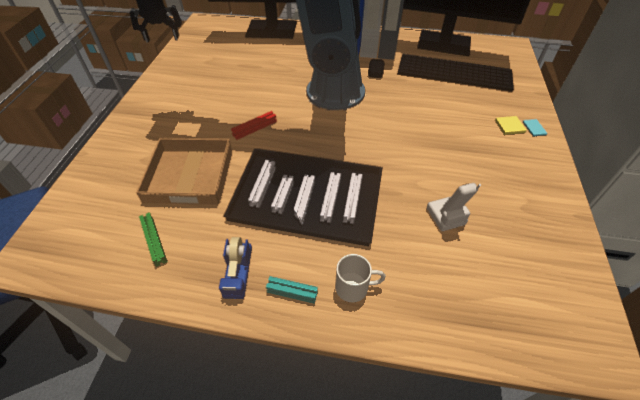

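The top view shows five pieces in the tray. From left to right they are good (260,203), good (288,196), mitred (318,198), short (342,191) and good (371,208). The carton is to the right at (470,212); the look-alikes (red, green, turquoise) lie outside the tray. Next I fit the poses.

```bash
cat >> h.py <<'E'
def rects(c,zmin=.030,zmax=.045,box=(.36,.68,-.23,.22),amin=200):
    W=cloud(c);m=(W[...,2]>zmin)&(W[...,2]<zmax)&(W[...,0]>box[0])&(W[...,0]<box[1])&(W[...,1]>box[2])&(W[...,1]<box[3])&(c["z_map"]>0)
    n,l=cv2.connectedComponents(m.astype(np.uint8),connectivity=4);out=[]
    for i in range(1,n):
        p=W[l==i]
        if len(p)<amin: continue
        (cx,cy),(w,h),a=cv2.minAreaRect((p[:,:2]*1000).astype(np.float32))
        if w<h: w,h,a=h,w,a+90
        a=(a+90)%180-90
        d=np.array([np.cos(np.radians(a)),np.sin(np.radians(a))])
        s=p[:,:2]*1000@d; mx=np.percentile(s,[1,99])
        out.append((cx,cy,w,h,a,np.median(p[:,2])*1000,len(p)))
    return sorted(out,key=lambda r:-r[1])
E
python3 - <<'E'
from h import *
for n in("top","scene"):
    c=dict(np.load(n+"0.npz"));print(n)
    for r in rects(c,amin=100): print(np.round(r,1))
    W=cloud(c)
    # tray: walls z .018-.03 
    for nm,box,z in(("tray",(.33,.72,-.26,.24),(.02,.029)),("carton",(.3,.7,-.6,-.22),(.044,.055))):
        m=(W[...,2]>z[0])&(W[...,2]<z[1])&(W[...,0]>box[0])&(W[...,0]<box[1])&(W[...,1]>box[2])&(W[...,1]<box[3])
        p=(W[m][:,:2]*1000).astype(np.float32)
        print(nm,len(p),cv2.minAreaRect(p), np.round(np.percentile(p,[1,99],axis=0)).tolist())
    # far wall line: 
    m=(W[...,2]>.02)&(W[...,2]<.03)&(W[...,0]>.63)&(W[...,0]<.69)&(abs(W[...,1])<.19)
    p=W[m];print("far wall fit",np.polyfit(p[:,1],p[:,0],1),p[:,0].min(),p[:,0].max())
c=dict(np.load("top0.npz"));
im=cv2.resize(c["image"][140:265,225:525,::-1],None,fx=2.6,fy=2.6,interpolation=cv2.INTER_CUBIC);cv2.imwrite("pics/crop.png",cv2.convertScaleAbs(im,alpha=1.3,beta=20))
E
```

```text
top
[521.3 133.3 158.8  11.6  -1.6  34.5 289. ]
[520.4 114.4 156.1  11.5  -1.6  34.3 292. ]
[528.   70.1 158.5  12.7  -1.9  34.2 287. ]
[528.4  51.7 159.2  11.1  -1.9  34.3 291. ]
[550.1  -4.2 155.7  11.   -2.1  34.2 274. ]
[539.4 -21.7 138.1  13.2  -2.   34.1 244. ]
[541.8 -67.1 117.1  11.   -4.   34.  215. ]
[540.9 -86.1 119.2  11.   -4.   34.2 219. ]
[ 511.4 -135.3  160.    11.5   -3.2   34.2  300. ]
[ 510.9 -154.4  158.6   11.6   -3.    34.4  291. ]
tray 3022 ((552.3564453125, -32.49920654296875), (453.4923400878906, 340.2364196777344), 87.69839477539062) [[379.0, -217.0], [666.0, 197.0]]
carton 989 ((500.9993896484375, -385.16925048828125), (235.1345977783203, 235.03257751464844), 8.552584648132324) [[373.0, -512.0], [628.0, -260.0]]
far wall fit [0.02241369 0.65623191] 0.6302215503473345 0.6692352151987884
scene
[518.5 130.3 160.2  11.   -1.7  35.5 175. ]
[519.8 111.7 161.3  11.6  -1.5  35.4 174. ]
[526.5  67.3 162.7  12.6  -1.5  35.3 184. ]
[526.2  48.6 163.3  11.2  -1.7  35.5 183. ]
[547.6  -8.8 157.8  15.   -1.8  35.5 186. ]
[537.3 -25.3 139.1  12.7  -1.1  35.8 152. ]
[539.3 -69.8 122.1  12.3  -3.4  35.5 149. ]
[540.1 -88.7 119.9  11.9  -3.5  35.7 137. ]
[ 510.1 -138.4  159.    13.4   -3.1   35.2  186. ]
[ 509.8 -157.1  157.9   13.6   -2.1   35.4  170. ]
tray 2033 ((549.7239379882812, -33.658294677734375), (450.511962890625, 343.3808288574219), 88.29959106445312) [[379.0, -219.0], [666.0, 192.0]]
carton 664 ((501.3040771484375, -387.854248046875), (234.97669982910156, 235.92593383789062), 8.533452987670898) [[378.0, -513.0], [628.0, -261.0]]
far wall fit [0.02250243 0.6556298 ] 0.6314049824632956 0.6680502510523452
```

View pics/crop.png

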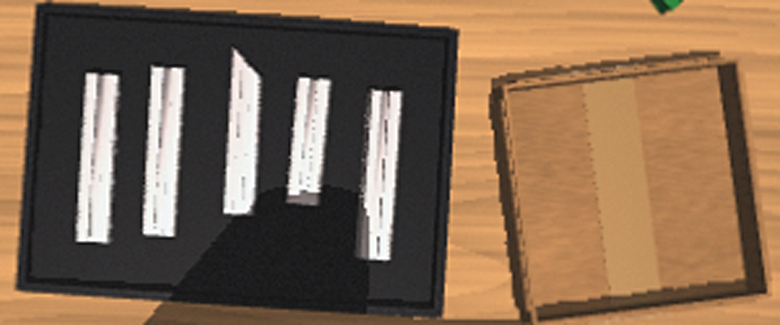

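Poses, averaged over both cameras (mm, deg):

| Item | x | y | Yaw |
|---|---|---|---|
| A | 520 | 122 | -1.6 |
| B | 527 | 59 | -1.75 |
| mitred | 543 | -15 | -2 |
| short | 540.5 | -78 | -3.7 |
| C | 510.6 | -146 | -3.1 |
| tray | – | – | -1.3 |
| carton | 501 | -387 | +8.5 |

I start with the short piece, with the fingers half open.

Call:
{"fn": "move_arm", "kwargs": {
  "targets": [
    [[0.111, 0.136, 0, 0, 0, -0.015, 0.59], [0.111, 0.136, 0, 0, 0, -0.015, 0.59], [0.111, 0.136, 0, 0, 0, -0.015, 0.59], [0.111, 0.136, 0, 0, 0, -0.015, 0.59], [0.111, 0.136, 0, 0, 0, -0.015, 0.59], [0.111, 0.136, 0, 0, 0, -0.015, 0.59], [0.111, 0.136, 0, 0, 0, -0.015, 0.59], [0.111, 0.136, 0, 0, 0, -0.015, 0.59], [0.111, 0.136, 0, 0, 0, -0.015, 0.59], [0.111, 0.136, 0, 0, 0, -0.015, 0.59], [0.111, 0.136, 0, 0, 0, -0.015, 0.59], [0.111, 0.136, 0, 0, 0, -0.015, 0.59], [0.111, 0.136, 0, 0, 0, -0.015, 0.59], [0.111, 0.136, 0, 0, 0, -0.015, 0.59], [0, 0, -0.18, 0, 0, 0, 0.59], [0, 0, -0.18, 0, 0, 0, 0.59], [0, 0, -0.18, 0, 0, 0, 0.59], [0, 0, 0, 0, 0, 0, 0.59]]
  ]
}}

```text
t: 2.7
ee_pos: [0.5356, -0.0765, 0.09]
orientation: [-0.002, 1.0, -0.031, -0.006]
contact_force: [-0.6, 0.6, -0.6]
grip_width: 0.0502
gripper_force: 0.0
```

Call:
{"fn": "move_arm", "kwargs": {
  "targets": [
    [[0.02, -0.006, -0.1, 0, 0, 0, 0.59], [0, 0, -0.1, 0, 0, 0, 0.59], [0, 0, -0.1, 0, 0, 0, 0.59], [0, 0, 0, 0, 0, 0, 0.59], [0, 0, 0, 0, 0, 0, 0.59]]
  ]
}}

```text
t: 3.2
ee_pos: [0.5468, -0.0805, 0.0232]
orientation: [0.0, 1.0, -0.031, 0.001]
contact_force: [-1.3, -0.6, 0.3]
grip_width: 0.0502
gripper_force: 0.0
```

Call:
{"fn": "move_arm", "kwargs": {
  "targets": [
    [[-0.02, 0.006, -0.052, 0, 0, 0, 0.59], [0, 0, 0, 0, 0, 0, 0.59], [0, 0, 0, 0, 0, 0, 0], [0, 0, 0, 0, 0, 0, 0], [0, 0, 0, 0, 0, 0, 0], [0, 0, 0, 0, 0, 0, 0], [0, 0, 0, 0, 0, 0, 0]]
  ]
}}

```text
t: 3.9
ee_pos: [0.5413, -0.0788, 0.0091]
orientation: [0.0, 1.0, -0.031, 0.001]
contact_force: [-0.4, -0.4, 5.3]
grip_width: 0.0289
gripper_force: 60.7
```

Call:
{"fn": "move_arm", "kwargs": {
  "targets": [
    [[0, 0, 0.16, 0, 0, 0, 0], [0, 0, 0.16, 0, 0, 0, 0], [0, 0, 0.02, 0, 0, 0, 0], [-0.032, -0.172, 0, 0, 0, 0.0223, 0], [-0.032, -0.172, 0, 0, 0, 0.0223, 0], [-0.032, -0.172, 0, 0, 0, 0.0223, 0], [-0.032, -0.172, 0, 0, 0, 0.0223, 0], [-0.032, -0.172, 0, 0, 0, 0.0223, 0], [-0.032, -0.172, 0, 0, 0, 0.0223, 0], [0, 0, 0, 0, 0, 0, 0], [0, 0, 0, 0, 0, 0, 0], [0, 0, -0.1, 0, 0, 0, 0], [0, 0, -0.1, 0, 0, 0, 0], [0, 0, 0, 0, 0, 0, 0], [0, 0, 0, 0, 0, 0, 0]]
  ]
}}

```text
t: 5.4
ee_pos: [0.4925, -0.3348, 0.0427]
orientation: [-0.001, 0.997, 0.075, -0.001]
contact_force: [0.9, -0.6, -0.3]
grip_width: 0.0292
gripper_force: 60.0
```

Call:
{"fn": "move_arm", "kwargs": {
  "targets": [
    [[0, 0, -0.07, 0, 0, 0, 0], [0, 0, -0.06, 0, 0, 0, 0], [0, 0, 0, 0, 0, 0, 0], [0, 0, 0, 0, 0, 0, 0], [0, 0, 0, 0, 0, 0, 0.59], [0, 0, 0, 0, 0, 0, 0.59], [0, 0, 0, 0, 0, 0, 0.59], [0, 0, 0, 0, 0, 0, 0.59]]
  ]
}}

```text
t: 6.2
ee_pos: [0.4928, -0.3368, 0.0112]
orientation: [0.0, 0.997, 0.074, 0.0]
contact_force: [0.7, -0.3, -0.2]
grip_width: 0.05
gripper_force: 0.0
```

Call:
{"fn": "move_arm", "kwargs": {
  "targets": [
    [[0, 0, 0.16, 0, 0, 0, 0.59], [0, 0, 0.16, 0, 0, 0, 0.59], [0, 0, 0, 0, 0, 0, 0.59], [0.0287, 0.184, 0, 0, 0, -0.0167, 0.59], [0.0287, 0.184, 0, 0, 0, -0.0167, 0.59], [0.0287, 0.184, 0, 0, 0, -0.0167, 0.59], [0.0287, 0.184, 0, 0, 0, -0.0167, 0.59], [0.0287, 0.184, 0, 0, 0, -0.0167, 0.59], [0.0287, 0.184, 0, 0, 0, -0.0167, 0.59], [0.0287, 0.184, 0, 0, 0, -0.0167, 0.59], [0, 0, 0, 0, 0, 0, 0.59], [0, 0, 0, 0, 0, 0, 0.59], [0, 0, -0.1, 0, 0, 0, 0.59], [0, 0, -0.1, 0, 0, 0, 0.59], [0, 0, 0, 0, 0, 0, 0.59], [0, 0, 0, 0, 0, 0, 0.59]]
  ]
}}

```text
t: 7.8
ee_pos: [0.5425, -0.0158, 0.0407]
orientation: [-0.0, 1.0, -0.019, -0.001]
contact_force: [0.0, -0.9, -0.7]
grip_width: 0.0506
gripper_force: 0.0
```

Call:
{"fn": "move_arm", "kwargs": {
  "targets": [
    [[0, 0, -0.065, 0, 0, 0, 0.59], [0, 0, -0.06, 0, 0, 0, 0.59], [0, 0, 0, 0, 0, 0, 0.59], [0, 0, 0, 0, 0, 0, 0.59], [0, 0, 0, 0, 0, 0, 0], [0, 0, 0, 0, 0, 0, 0], [0, 0, 0, 0, 0, 0, 0], [0, 0, 0, 0, 0, 0, 0], [0, 0, 0, 0, 0, 0, 0], [0, 0, 0.17, 0, 0, 0, 0], [0, 0, 0.17, 0, 0, 0, 0], [0, 0, 0, 0, 0, 0, 0]]
  ]
}}

```text
t: 9.0
ee_pos: [0.5471, -0.0154, 0.1004]
orientation: [0.001, 1.0, -0.018, 0.005]
contact_force: [1.1, -0.1, -1.3]
grip_width: 0.0289
gripper_force: 60.1
```

Call:
{"fn": "move_arm", "kwargs": {
  "targets": [
    [[-0.015, -0.187, 0, 0, 0, 0.0133, 0], [-0.015, -0.187, 0, 0, 0, 0.0133, 0], [-0.015, -0.187, 0, 0, 0, 0.0133, 0], [-0.015, -0.187, 0, 0, 0, 0.0133, 0], [-0.015, -0.187, 0, 0, 0, 0.0133, 0], [-0.015, -0.187, 0, 0, 0, 0.0133, 0], [-0.015, -0.187, 0, 0, 0, 0.0133, 0], [-0.015, -0.187, 0, 0, 0, 0.0133, 0], [-0.015, -0.187, 0, 0, 0, 0.0133, 0], [0, 0, 0, 0, 0, 0, 0], [0, 0, 0, 0, 0, 0, 0], [0, 0, -0.1, 0, 0, 0, 0], [0, 0, -0.08, 0, 0, 0, 0], [0, 0, 0, 0, 0, 0, 0], [0, 0, 0, 0, 0, 0, 0]]
  ]
}}

```text
t: 10.5
ee_pos: [0.5092, -0.4334, 0.049]
orientation: [-0.001, 0.997, 0.077, -0.001]
contact_force: [0.2, -0.4, -0.4]
grip_width: 0.0287
gripper_force: 60.2
```

Call:
{"fn": "move_arm", "kwargs": {
  "targets": [
    [[0, 0, -0.08, 0, 0, 0, 0], [0, 0, -0.072, 0, 0, 0, 0], [0, 0, 0, 0, 0, 0, 0], [0, 0, 0, 0, 0, 0, 0], [0, 0, 0, 0, 0, 0, 0.59], [0, 0, 0, 0, 0, 0, 0.59], [0, 0, 0, 0, 0, 0, 0.59], [0, 0, 0, 0, 0, 0, 0.59], [0, 0, 0.16, 0, 0, 0, 0.59], [0, 0, 0.16, 0, 0, 0, 0.59], [0, 0, 0.04, 0, 0, 0, 0.59], [0, 0, 0, 0, 0, 0, 0.59]]
  ]
}}

```text
t: 11.7
ee_pos: [0.5104, -0.4368, 0.1046]
orientation: [0.002, 0.997, 0.076, 0.002]
contact_force: [-0.4, 0.2, -0.4]
grip_width: 0.05
gripper_force: 0.0
```

```bash
python3 - <<'E'
from h import *
s=bot.observe();print(s["ee_pos"],s["contact_force"])
for n in("scene","top"):
    c=bot.camera(n);save(c,n+"1.png")
    print(n)
    for r in rects(c,amin=80): print(np.round(r,1))
    for r in rects(c,box=(.39,.62,-.5,-.28),amin=80): print('carton',np.round(r,1))
E
```

```text
[ 0.51037766 -0.43676544  0.10462638] [-0.38106535  0.18759313 -0.37020997]
scene
[520.5 130.3 160.8  11.1  -1.6  35.5 177. ]
[518.7 111.5 160.3  10.7  -1.8  35.3 174. ]
[527.3  67.7 162.9  11.3  -1.7  35.4 182. ]
[526.4  48.6 162.9  11.3  -1.6  35.7 183. ]
[ 509.1 -139.4  160.8   15.3   -3.    35.7  190. ]
[ 509.3 -157.4  158.2   12.    -2.8   35.6  169. ]
carton [ 490.2 -326.3  121.6   13.4    8.    35.8  137. ]
carton [ 611.2 -340.6  121.8    8.8  -81.2   38.8  156. ]
carton [ 494.  -345.3  118.6   12.6    8.2   35.6  115. ]
carton [ 511.3 -425.6  155.1   13.5    8.7   34.9  166. ]
carton [ 396.1 -429.4   88.7    7.2  -84.    37.3   82. ]
carton [ 505.5 -446.   136.4   13.7    9.6   34.7  127. ]
carton [ 554.1 -492.1  115.1    5.1    8.1   37.2   92. ]
top
[521.2 133.3 158.6  12.   -1.7  34.2 294. ]
[520.5 114.3 156.5  11.4  -1.7  33.8 294. ]
[527.8  70.7 158.3  11.3  -1.9  34.3 285. ]
[528.3  51.7 158.9  11.3  -1.8  34.3 288. ]
[ 511.3 -136.   160.1   12.8   -2.8   33.9  302. ]
[ 510.9 -154.4  158.9   11.5   -3.1   34.3  286. ]
carton [ 492.  -325.   119.1   12.7    7.9   34.1  217. ]
carton [ 494.1 -344.3  120.6   12.8    8.3   34.1  234. ]
carton [ 513.5 -423.4  151.7   13.2    7.6   33.7  258. ]
carton [ 548.4 -437.3   53.    13.     8.    33.8  100. ]
carton [ 580.1 -486.2   79.4    4.1    8.    37.2   88. ]
```

View pics/scene1.png

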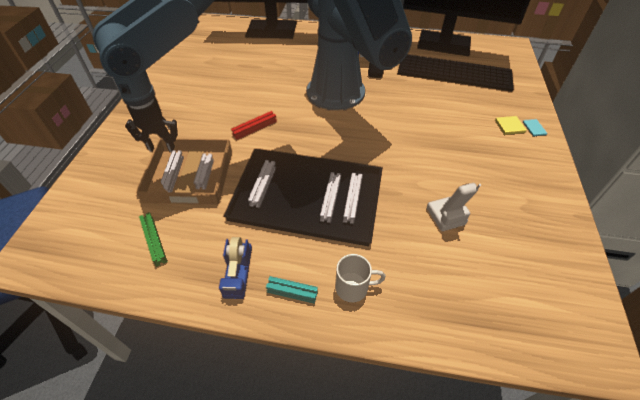

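Both wrong pieces lie flat in the carton: in the scene view at (172,170) and (204,170), with tops measured at 34 mm. Next is C: carry it beside B, up to the far wall.

Call:
{"fn": "move_arm", "kwargs": {
  "targets": [
    [[0, 0.193, 0, 0, 0, -0.0217, 0.59], [0, 0.193, 0, 0, 0, -0.0217, 0.59], [0, 0.193, 0, 0, 0, -0.0217, 0.59], [0, 0.193, 0, 0, 0, -0.0217, 0.59], [0, 0.193, 0, 0, 0, -0.0217, 0.59], [0, 0.193, 0, 0, 0, -0.0217, 0.59], [0, 0, 0, 0, 0, 0, 0.59], [0, 0, 0, 0, 0, 0, 0.59], [0, 0, -0.13, 0, 0, 0, 0.59], [0, 0, -0.12, 0, 0, 0, 0.59], [0, 0, 0, 0, 0, 0, 0.59], [0, 0, 0, 0, 0, 0, 0.59]]
  ]
}}

```text
t: 13.0
ee_pos: [0.5085, -0.1467, 0.0384]
orientation: [-0.0, 1.0, -0.027, -0.001]
contact_force: [0.2, -0.1, 0.1]
grip_width: 0.0501
gripper_force: 0.0
```

Call:
{"fn": "move_arm", "kwargs": {
  "targets": [
    [[0, 0, -0.06, 0, 0, 0, 0.59], [0, 0, -0.056, 0, 0, 0, 0.59], [0, 0, 0, 0, 0, 0, 0.59], [0, 0, 0, 0, 0, 0, 0], [0, 0, 0, 0, 0, 0, 0], [0, 0, 0, 0, 0, 0, 0], [0, 0, 0, 0, 0, 0, 0], [0, 0, 0, 0, 0, 0, 0], [0, 0, 0.06, 0, 0, 0, 0], [0, 0, 0, 0, 0, 0, 0], [0.0575, 0.15, 0, 0, 0, 0.005, 0], [0.0575, 0.15, 0, 0, 0, 0.005, 0], [0.0575, 0.15, 0, 0, 0, 0.005, 0], [0.0575, 0.15, 0, 0, 0, 0.005, 0], [0, 0, 0, 0, 0, 0, 0], [0, 0, 0, 0, 0, 0, 0], [0, 0, -0.05, 0, 0, 0, 0], [0, 0, 0, 0, 0, 0, 0], [0, 0, 0, 0, 0, 0, 0]]
  ]
}}

```text
t: 14.9
ee_pos: [0.5657, 0.0033, 0.0117]
orientation: [-0.0, 1.0, -0.011, -0.001]
contact_force: [0.6, 0.1, -0.8]
grip_width: 0.0292
gripper_force: 60.0
```

Call:
{"fn": "move_arm", "kwargs": {
  "targets": [
    [[0.008, 0, -0.008, 0, 0, 0, 0], [0.008, 0, 0, 0, 0, 0, 0], [0.004, 0, 0, 0, 0, 0, 0], [0, 0, 0, 0, 0, 0, 0], [0, 0, 0, 0, 0, 0, 0]]
  ]
}}

```text
t: 15.4
ee_pos: [0.5712, 0.004, 0.0104]
orientation: [0.0, 1.0, -0.01, -0.0]
contact_force: [-2.4, -1.7, 0.1]
grip_width: 0.0288
gripper_force: 60.3
```

Call:
{"fn": "move_arm", "kwargs": {
  "targets": [
    [[0.006, 0, 0, 0, 0, 0, 0], [0, 0, 0, 0, 0, 0, 0], [0, 0, 0, 0, 0, 0, 0]]
  ]
}}

```text
t: 15.7
ee_pos: [0.5713, 0.0041, 0.0104]
orientation: [0.0, 1.0, -0.01, -0.002]
contact_force: [-9.6, -3.7, 5.9]
grip_width: 0.0288
gripper_force: 61.0
```

Call:
{"fn": "move_arm", "kwargs": {
  "targets": [
    [[0, 0, 0, 0, 0, 0, 0.45], [0, 0, 0, 0, 0, 0, 0.45], [0, 0, 0, 0, 0, 0, 0.45], [0, 0, 0.12, 0, 0, 0, 0.45], [0, 0, 0.12, 0, 0, 0, 0.45], [0, 0, 0, 0, 0, 0, 0.45], [-0.093, 0.111, 0, 0, 0, 0, 0.47], [-0.093, 0.111, 0, 0, 0, 0, 0.47], [0, 0, 0, 0, 0, 0, 0.47], [0, 0, 0, 0, 0, 0, 0.47], [0, 0, -0.08, 0, 0, 0, 0.47], [0, 0, 0, 0, 0, 0, 0.47], [0, 0, 0, 0, 0, 0, 0.47]]
  ]
}}

```text
t: 17.0
ee_pos: [0.5269, 0.0592, 0.0503]
orientation: [-0.0, 1.0, -0.011, -0.0]
contact_force: [-0.1, 0.1, 0.5]
grip_width: 0.0404
gripper_force: 0.0
```

```bash
python3 - <<'E'
from h import *
for n in("scene","top"):
    c=bot.camera(n)
    print(n)
    for r in rects(c,amin=60): print(np.round(r,1))
E
```

```text
scene
[520.6 130.2 158.6  11.1  -1.6  35.3 178. ]
[523.  111.3 152.4  10.9  -1.7  35.5 154. ]
[540.2  67.2 135.9  11.4  -1.6  35.4 151. ]
[528.3  49.6 157.9  13.6  -1.6  35.2 174. ]
[573.5  12.1 158.7  11.5  -1.6  35.2 197. ]
[571.1  -6.7 163.6  12.1  -1.4  35.4 191. ]
top
[466.6 135.1  49.8  11.   -2.1  33.8  97. ]
[465.9 116.   47.   10.8  -2.   34.1  91. ]
[466.9  72.5  36.5  11.1  -2.3  34.3  65. ]
[630.7  13.2  44.8  12.4   1.2  34.7  82. ]
[572.7  -3.6 156.3  11.9  -1.3  34.2 218. ]
```

Call:
{"fn": "move_arm", "kwargs": {
  "targets": [
    [[0, 0, -0.08, 0, 0, 0, 0.47], [0, 0, -0.082, 0, 0, 0, 0.47], [0, 0, 0, 0, 0, 0, 0.47], [0, 0, 0, 0, 0, 0, 0.47], [0, 0, 0, 0, 0, 0, 0], [0, 0, 0, 0, 0, 0, 0], [0, 0, 0, 0, 0, 0, 0], [0, 0, 0, 0, 0, 0, 0], [0, 0, 0.016, 0, 0, 0, 0], [0.08, 0.001, 0, 0, 0, 0, 0], [0.08, 0.001, 0, 0, 0, 0, 0], [0, 0, 0, 0, 0, 0, 0], [0, 0, 0, 0, 0, 0, 0], [0.008, 0, -0.014, 0, 0, 0, 0], [0.008, 0, 0, 0, 0, 0, 0], [0.008, 0, 0, 0, 0, 0, 0], [0, 0, 0, 0, 0, 0, 0], [0, 0, 0, 0, 0, 0, 0]]
  ]
}}

```text
t: 18.9
ee_pos: [0.5718, 0.0604, 0.0115]
orientation: [-0.0, 1.0, -0.01, -0.0]
contact_force: [-4.2, -0.1, 9.8]
grip_width: 0.0289
gripper_force: 61.4
```

Call:
{"fn": "move_arm", "kwargs": {
  "targets": [
    [[0.008, 0, 0, 0, 0, 0, 0], [0.008, 0, 0, 0, 0, 0, 0], [0, 0, 0, 0, 0, 0, 0], [0, 0, 0, 0, 0, 0, 0]]
  ]
}}

```text
t: 19.3
ee_pos: [0.5745, 0.0604, 0.0115]
orientation: [0.0, 1.0, -0.01, -0.002]
contact_force: [-10.1, -0.9, 15.2]
grip_width: 0.0286
gripper_force: 62.0
```

Call:
{"fn": "move_arm", "kwargs": {
  "targets": [
    [[0, 0, 0, 0, 0, 0, 0.45], [0, 0, 0, 0, 0, 0, 0.45], [0, 0, 0, 0, 0, 0, 0.45], [0, 0, 0.12, 0, 0, 0, 0.45], [0, 0, 0.12, 0, 0, 0, 0.45], [0, 0, 0, 0, 0, 0, 0.45], [-0.11, 0.124, 0, 0, 0, 0, 0.55], [-0.11, 0.124, 0, 0, 0, 0, 0.55], [0, 0, 0, 0, 0, 0, 0.55], [0, 0, 0, 0, 0, 0, 0.55], [0, 0, -0.08, 0, 0, 0, 0.55], [0, 0, 0, 0, 0, 0, 0.55], [0, 0, 0, 0, 0, 0, 0.55]]
  ]
}}

```text
t: 20.6
ee_pos: [0.5218, 0.1215, 0.0502]
orientation: [0.0, 1.0, -0.011, -0.001]
contact_force: [0.6, -0.2, 1.1]
grip_width: 0.047
gripper_force: 0.0
```

Call:
{"fn": "move_arm", "kwargs": {
  "targets": [
    [[0, 0.003, -0.08, 0, 0, 0, 0.55], [0, 0, -0.078, 0, 0, 0, 0.55], [0, 0, 0, 0, 0, 0, 0.55], [0, 0, 0, 0, 0, 0, 0.55], [0, 0, 0, 0, 0, 0, 0], [0, 0, 0, 0, 0, 0, 0], [0, 0, 0, 0, 0, 0, 0], [0, 0, 0, 0, 0, 0, 0], [0, 0, 0.016, 0, 0, 0, 0], [0.1, 0.001, 0, 0, 0, 0, 0], [0.1, 0.001, 0, 0, 0, 0, 0], [0, 0, 0, 0, 0, 0, 0], [0, 0, 0, 0, 0, 0, 0], [0.008, 0, -0.014, 0, 0, 0, 0], [0.008, 0, 0, 0, 0, 0, 0], [0.008, 0, 0, 0, 0, 0, 0], [0, 0, 0, 0, 0, 0, 0], [0, 0, 0, 0, 0, 0, 0]]
  ]
}}

```text
t: 22.4
ee_pos: [0.5767, 0.1238, 0.0126]
orientation: [-0.0, 1.0, -0.01, -0.0]
contact_force: [-5.2, 0.2, 9.8]
grip_width: 0.0291
gripper_force: 61.0
```

Call:
{"fn": "move_arm", "kwargs": {
  "targets": [
    [[0.008, 0, 0, 0, 0, 0, 0], [0, 0, 0, 0, 0, 0, 0], [0, 0, 0, 0, 0, 0, 0]]
  ]
}}

```text
t: 22.7
ee_pos: [0.5786, 0.1238, 0.0126]
orientation: [-0.0, 1.0, -0.01, -0.001]
contact_force: [-5.5, 0.2, 12.0]
grip_width: 0.029
gripper_force: 61.0
```

Call:
{"fn": "move_arm", "kwargs": {
  "targets": [
    [[0.008, 0, 0, 0, 0, 0, 0], [0.006, 0, 0, 0, 0, 0, 0], [0, 0, 0, 0, 0, 0, 0], [0, 0, 0, 0, 0, 0, 0]]
  ]
}}

```text
t: 23.1
ee_pos: [0.5799, 0.1239, 0.0126]
orientation: [0.0, 1.0, -0.01, -0.003]
contact_force: [-14.1, -0.3, 18.3]
grip_width: 0.0291
gripper_force: 62.1
```

Call:
{"fn": "move_arm", "kwargs": {
  "targets": [
    [[0, 0, 0, 0, 0, 0, 0.45], [0, 0, 0, 0, 0, 0, 0.45], [0, 0, 0, 0, 0, 0, 0.45], [0, 0, 0.14, 0, 0, 0, 0.45], [0, 0, 0.14, 0, 0, 0, 0.45], [-0.006, -0.169, 0, 0, 0, 0.091, 1], [-0.006, -0.169, 0, 0, 0, 0.091, 1], [-0.006, -0.169, 0, 0, 0, 0.091, 1], [-0.006, -0.169, 0, 0, 0, 0.091, 1], [0, 0, 0, 0, 0, 0.091, 1], [0, 0, 0, 0, 0, 0.091, 1], [0, 0, 0, 0, 0, 0.091, 1], [0, 0, 0, 0, 0, 0.091, 1], [0, 0, 0, 0, 0, 0.091, 1], [0, 0, 0, 0, 0, 0.091, 1], [0, 0, 0, 0, 0, 0.09, 1], [0, 0, 0, 0, 0, 0, 1], [0, 0, 0, 0, 0, 0, 1]]
  ]
}}

```text
t: 24.9
ee_pos: [0.577, -0.0455, 0.0814]
orientation: [-0.0, 0.716, 0.698, -0.0]
contact_force: [0.4, -0.5, 0.3]
grip_width: 0.0851
gripper_force: 0.0
```

```bash
python3 - <<'E'
from h import *
s=bot.observe();q=s["orientation"];print(s["ee_pos"],2*np.degrees(np.arctan2(q[2],q[1])),s["joints"])
for n in("scene","top"):
    c=bot.camera(n)
    print(n)
    for r in rects(c,amin=60): print(np.round(r,1))
E
```

```text
[ 0.5770406  -0.045518    0.08136331] 88.60033344506884 [-2.83665899e-01  3.65858310e-01  1.70649204e+00  5.12963891e-06
  1.06946888e+00 -2.59239575e-01]
scene
[577.1 131.8 160.5  10.9  -1.4  35.3 199. ]
[576.1 112.8 161.1  11.   -1.4  35.2 192. ]
[574.2  67.3 159.4  13.4  -1.7  35.6 199. ]
[574.7  48.9 160.4  11.5  -1.7  35.2 191. ]
[ 5.738e+02  1.220e+01  1.601e+02  1.380e+01 -2.000e-01  3.540e+01
  2.010e+02]
[571.5  -7.3 160.5  12.1  -1.2  35.3 190. ]
top
[578.3 134.7 159.9  11.7  -1.5  34.1 288. ]
[577.4 116.1 156.9  12.1  -1.2  33.9 292. ]
[595.6  70.1 117.7  12.   -1.6  34.3 193. ]
[626.8  50.9  60.7  10.6  -2.4  34.3  86. ]
[538.6  15.8  89.1  11.1  -1.3  34.  162. ]
[536.5  -3.2  84.1  10.9  -1.5  34.1 147. ]
```

Call:
{"fn": "move_arm", "kwargs": {
  "targets": [
    [[0, 0, -0.15, 0, 0, 0, 1], [0, 0, -0.15, 0, 0, 0, 1], [0, 0, 0, 0, 0, 0, 1], [0, 0, 0, 0, 0, 0, 1], [0, 0.032, 0, 0, 0, 0, 1], [0, 0.032, 0, 0, 0, 0, 1], [0.001, 0.02, 0, 0, 0, 0, 1], [0, 0.02, 0, 0, 0, 0, 1], [0.001, 0.02, 0, 0, 0, 0, 1], [0, 0.02, 0, 0, 0, 0, 1], [0.001, 0.02, 0, 0, 0, 0, 1], [0, 0, 0, 0, 0, 0, 1], [0, 0, 0, 0, 0, 0, 1]]
  ]
}}

```text
t: 26.3
ee_pos: [0.5777, -0.0042, 0.0063]
orientation: [-0.0, 0.714, 0.7, -0.0]
contact_force: [-0.7, 0.3, -1.1]
grip_width: 0.0854
gripper_force: 0.0
```

```bash
python3 - <<'E'
from h import *
s=bot.observe();q=s["orientation"];print(s["ee_pos"],2*np.degrees(np.arctan2(q[2],q[1])))
for n in("scene",):
    c=bot.camera(n);save(c,"scene2.png")
    for r in rects(c,amin=60): print(np.round(r,1))
E
```

```text
[ 0.57766321 -0.004231    0.00630782] 88.83340631252221
[576.7 131.8 159.4  11.   -1.4  35.2 198. ]
[575.9 112.9 162.2  10.9  -1.5  35.3 193. ]
[574.   67.5 161.4  12.7  -1.6  35.3 197. ]
[574.2  50.2 160.3  13.1  -1.2  35.4 194. ]
[571.1  30.6 161.4  11.3  -1.1  35.3 197. ]
[571.9   2.9 161.3  28.7  -1.4  35.5 209. ]
```

Call:
{"fn": "move_arm", "kwargs": {
  "targets": [
    [[0, 0.02, 0, 0, 0, 0, 1], [0.001, 0.02, 0, 0, 0, 0, 1], [0, 0.02, 0, 0, 0, 0, 1], [0.001, 0.02, 0, 0, 0, 0, 1], [0, 0.02, 0, 0, 0, 0, 1], [0.001, 0.02, 0, 0, 0, 0, 1], [0, 0.02, 0, 0, 0, 0, 1], [0, 0.012, 0, 0, 0, 0, 1], [0.001, 0.008, 0, 0, 0, 0, 1], [0, 0.008, 0, 0, 0, 0, 1], [0, 0.008, 0, 0, 0, 0, 1], [0, 0.008, 0, 0, 0, 0, 1], [0, 0.004, 0, 0, 0, 0, 1], [0, 0, 0, 0, 0, 0, 1], [0, 0, 0, 0, 0, 0, 1]]
  ]
}}

```text
t: 27.85
ee_pos: [0.5789, 0.0426, 0.0066]
orientation: [-0.0, 0.714, 0.7, 0.0]
contact_force: [-0.1, -0.5, -1.1]
grip_width: 0.0855
gripper_force: 0.3
```

```bash
python3 - <<'E'
from h import *
s=bot.observe();q=s["orientation"];print(s["ee_pos"],2*np.degrees(np.arctan2(q[2],q[1])))
for n in("scene",):
    c=bot.camera(n);save(c,"scene3.png")
    for r in rects(c,amin=60): print(np.round(r,1))
    cv2.imwrite("pics/crop3.png",cv2.resize(c["image"][140:250,220:400,::-1],None,fx=4.4,fy=4.4,interpolation=cv2.INTER_CUBIC))
E
```

```text
[0.57889981 0.04261545 0.0065501 ] 88.81531620012194
[576.4 135.9 160.9  12.7  -1.5  35.2 198. ]
[575.  111.1 163.1  24.3  -0.7  35.4 389. ]
[574.5  81.7 163.2  25.1  -0.   35.3 385. ]
[581.7  47.6 143.2  32.7  -2.2  35.5 191. ]
```

View pics/crop3.png

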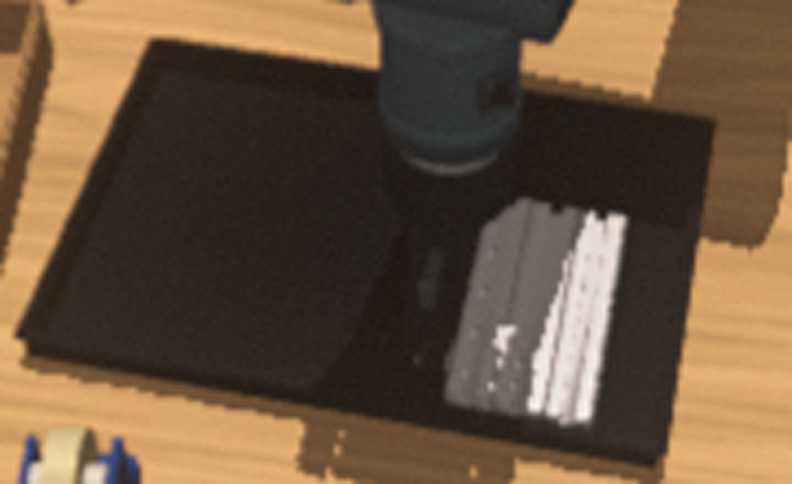

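The crop shows the three good pieces in one closed row, at (450-625, 200-420) in the crop. Now I tap each near end towards the far wall.

Call:
{"fn": "move_arm", "kwargs": {
  "targets": [
    [[0, -0.06, 0, 0, 0, 0, 1], [0, 0, 0, 0, 0, 0, 1], [0, 0, 0.15, 0, 0, 0, 1], [0, 0, 0.15, 0, 0, 0, 0], [-0.172, 0.056, 0, 0, 0, 0, 0], [-0.172, 0.056, 0, 0, 0, 0, 0], [-0.172, 0.056, 0, 0, 0, 0, 0], [0, 0, 0, 0, 0, 0, 0], [0, 0, 0, 0, 0, 0, 0], [0, 0, -0.14, 0, 0, 0, 0], [0, 0, -0.136, 0, 0, 0, 0], [0, 0, 0, 0, 0, 0, 0], [0, 0, 0, 0, 0, 0, 0]]
  ]
}}

```text
t: 29.2
ee_pos: [0.4506, 0.0691, 0.0127]
orientation: [-0.0, 0.715, 0.7, -0.0]
contact_force: [1.2, -0.0, 0.5]
grip_width: -0.0
gripper_force: 0.0
```

Call:
{"fn": "move_arm", "kwargs": {
  "targets": [
    [[0.044, 0, 0, 0, 0, 0, 0], [0.044, 0, 0, 0, 0, 0, 0], [0.008, 0, 0, 0, 0, 0, 0], [0.008, 0, 0, 0, 0, 0, 0], [0.008, 0, 0, 0, 0, 0, 0], [0.008, 0, 0, 0, 0, 0, 0], [0, 0, 0, 0, 0, 0, 0]]
  ]
}}

```text
t: 29.9
ee_pos: [0.4798, 0.0695, 0.0125]
orientation: [-0.0, 0.714, 0.7, -0.0]
contact_force: [0.0, -0.6, -0.0]
grip_width: -0.0001
gripper_force: 0.0
```

Call:
{"fn": "move_arm", "kwargs": {
  "targets": [
    [[0.008, 0, 0, 0, 0, 0, 0], [0.008, 0, 0, 0, 0, 0, 0], [0, 0, 0, 0, 0, 0, 0]]
  ]
}}

```text
t: 30.2
ee_pos: [0.4812, 0.0697, 0.0119]
orientation: [-0.002, 0.714, 0.7, -0.002]
contact_force: [-8.8, -0.7, 6.3]
grip_width: 0.0003
gripper_force: 4.2
```

C is firm against the wall. Next B, then A.

Call:
{"fn": "move_arm", "kwargs": {
  "targets": [
    [[-0.04, 0, 0, 0, 0, 0, 0], [0.001, 0.12, 0, 0, 0, 0, 0], [0, 0, 0, 0, 0, 0, 0], [0.02, 0, 0, 0, 0, 0, 0], [0.008, 0, 0, 0, 0, 0, 0], [0.008, 0, 0, 0, 0, 0, 0], [0.006, 0, 0, 0, 0, 0, 0], [0, 0, 0, 0, 0, 0, 0], [0, 0, 0, 0, 0, 0, 0]]
  ]
}}

```text
t: 31.1
ee_pos: [0.4824, 0.0991, 0.0119]
orientation: [-0.002, 0.714, 0.7, -0.002]
contact_force: [-7.3, 0.3, 5.8]
grip_width: -0.0
gripper_force: 3.9
```

Call:
{"fn": "move_arm", "kwargs": {
  "targets": [
    [[-0.042, 0, 0, 0, 0, 0, 0], [0.002, 0.12, 0, 0, 0, 0, 0], [0, 0, 0, 0, 0, 0, 0], [0.02, 0, 0, 0, 0, 0, 0], [0.008, 0, 0, 0, 0, 0, 0], [0.008, 0, 0, 0, 0, 0, 0], [0.008, 0, 0, 0, 0, 0, 0], [0, 0, 0, 0, 0, 0, 0], [0, 0, 0, 0, 0, 0, 0]]
  ]
}}

```text
t: 32.0
ee_pos: [0.4835, 0.129, 0.0119]
orientation: [-0.002, 0.714, 0.7, -0.002]
contact_force: [-6.9, -0.3, 5.7]
grip_width: 0.0
gripper_force: 3.5
```

Call:
{"fn": "move_arm", "kwargs": {
  "targets": [
    [[-0.06, 0, 0, 0, 0, 0, 0], [0, 0, 0, 0, 0, 0, 0], [0, 0, 0.19, 0, 0, 0, 0], [-0.1, -0.1, 0.19, 0, 0, 0, 0], [-0.1, -0.19, 0.1, 0, 0, 0, 0], [-0.1, -0.19, 0, 0, 0, 0, 0], [0, -0.19, 0, 0, 0, 0, 0], [0, -0.19, 0, 0, 0, 0, 0], [0, -0.19, 0, 0, 0, 0, 0], [0, -0.19, 0, 0, 0, 0, 0], [0, -0.1, 0, 0, 0, 0, 0], [0, 0, 0, 0, 0, 0, 0]]
  ]
}}

```text
t: 33.2
ee_pos: [0.4057, -0.1953, 0.122]
orientation: [0.001, 0.716, 0.698, -0.0]
contact_force: [0.9, -0.8, -0.3]
grip_width: 0.0002
gripper_force: 0.0
```

```bash
python3 - <<'E'
from h import *
from scipy import ndimage
print(bot.observe()["ee_pos"],bot.observe()["contact_force"])
for n in("scene","top"):
    c=bot.camera(n);save(c,n+"4.png");W=cloud(c);print(n)
    if n=="top": cv2.imwrite("pics/crop4.png",cv2.resize(c["image"][135:270,225:525,::-1],None,fx=2.6,fy=2.6,interpolation=cv2.INTER_CUBIC))
    for r in rects(c,amin=60): print(np.round(r,1))
    X,Y,Z=W[...,0],W[...,1],W[...,2]
    m=(Z>.030)&(Z<.045)&(X>.36)&(X<.68)&(Y>0)&(Y<.2)
    # far/near end of row per y-bin; side edges per x-bin
    for nm,a,b,bins in(("ends",Y,X,np.arange(.058,.142,.01)),("sides",X,Y,np.arange(.51,.65,.02))):
        out=[]
        for t in bins:
            v=b[m&(abs(a-t)<.005)]
            if len(v)>5: out.append((t,*np.percentile(v,[2,98])))
        o=np.array(out);print(nm,np.polyfit(o[:,0],o[:,1],1),np.polyfit(o[:,0],o[:,2],1),np.round(o[:,1:]*1000,1).T.tolist())
    # tray rim: outer silhouettes - right (y-) and far wall, using rim-height pts
    t=(Z>.021)&(Z<.029)&(c["z_map"]>0)
    far=[(y,np.median(X[t&(abs(Y-y)<.006)&(X>.635)&(X<.68)])) for y in np.arange(-.18,.16,.02)]
    print("far",np.round(np.degrees(np.arctan(np.polyfit(*np.array(far).T,1)[0])),2),np.polyfit(*np.array(far).T,1))
    for lo,hi in((-.225,-.195),(.165,.2)):
        f=[(x,np.median(Y[t&(abs(X-x)<.006)&(Y>lo)&(Y<hi)])) for x in np.arange(.42,.63,.02)];f=np.array([q for q in f if np.isfinite(q[1])])
        print("side",np.degrees(np.arctan(np.polyfit(*f.T,1)[0])))
    print("max row gap check: heights inside row",np.round(np.percentile(Z[(X>.52)&(X<.63)&(Y>.062)&(Y<.136)],[0,1,5,50]),4))
E
```

```text
[ 0.40573811 -0.19529992  0.12198385] [ 0.88880545 -0.77379691 -0.29169317]
scene
[576.8 136.5 162.9  10.9  -1.1  35.2 195. ]
[575.9 111.4 161.3  23.1  -1.1  35.4 387. ]
[575.3  80.7 161.3  24.4  -1.1  35.3 386. ]
[572.4  57.4 163.3  11.2  -0.9  35.3 192. ]
ends [0.03695383 0.49701742] [0.0622225  0.64751554] [[496.4, 507.3, 496.3, 500.6, 496.7, 500.6, 499.9, 509.5, 498.5], [650.8, 650.8, 652.9, 653.9, 653.6, 654.6, 655.2, 655.3, 655.4]]
sides [-0.02094972  0.06587757] [-0.01303618  0.14800282] [[56.1, 54.6, 53.7, 52.9, 54.5, 52.5, 52.8, 52.6], [141.0, 140.1, 141.9, 141.3, 140.4, 140.2, 139.4, 139.2]]
far 1.68 [0.02928515 0.65567941]
side -2.1677510662380635
side -2.270360378310063
max row gap check: heights inside row [0.0233 0.024  0.0252 0.0345]
top
[578.2 139.3 159.6  11.7  -1.2  34.2 287. ]
[577.6 116.2 161.2  24.8  -1.1  34.3 572. ]
[576.7  84.9 159.5  22.2  -1.1  34.1 567. ]
[ 5.750e+02  6.100e+01  1.592e+02  1.360e+01 -5.000e-01  3.410e+01
  2.910e+02]
ends [0.04096594 0.49588368] [0.05710062 0.64686915] [[498.7, 497.1, 500.1, 499.9, 498.7, 501.3, 501.6, 500.6, 501.1], [652.1, 647.9, 651.3, 653.6, 651.9, 653.2, 653.0, 654.1, 655.2]]
sides [-0.02401148  0.06981925] [-0.01944271  0.15473662] [[58.1, 56.8, 56.8, 55.4, 55.5, 55.8, 54.0, 54.7], [144.6, 145.0, 143.2, 143.6, 144.4, 142.3, 143.3, 141.4]]
far 2.06 [0.03605142 0.65673336]
side -3.080391529516963
side -2.482250334786251
max row gap check: heights inside row [0.0207 0.0221 0.0235 0.0331]
```

View pics/crop4.png

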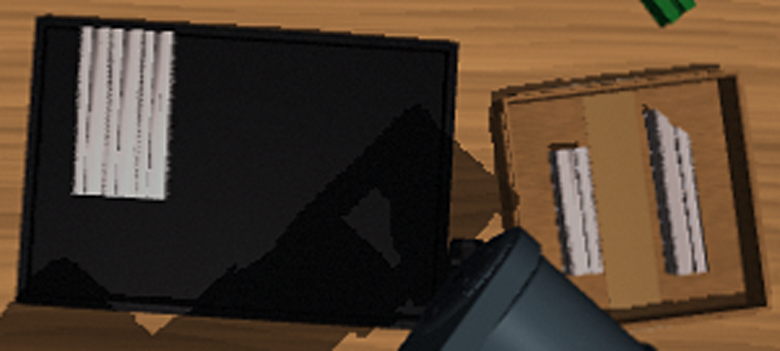

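The row is closed, at (75-172, 28-198) in the crop, and both wrong pieces are flat in the carton. The row's yaw is about -1.1° and the tray's about -2.2°, so I push once more from the side at the tray's angle and tap the ends again.

Call:
{"fn": "move_arm", "kwargs": {
  "targets": [
    [[0.114, 0.147, 0, 0, 0, -0.012, 1], [0.114, 0.147, 0, 0, 0, 0, 1], [0.114, 0.147, 0, 0, 0, 0, 1], [0.114, 0.147, 0, 0, 0, 0, 1], [0.114, 0.147, 0, 0, 0, 0, 1], [0.114, 0.147, 0, 0, 0, 0, 1], [0, 0, 0, 0, 0, 0, 1], [0, 0, -0.16, 0, 0, 0, 1], [0, 0, 0, 0, 0, 0, 1], [0, 0, 0, 0, 0, 0, 1]]
  ]
}}

```text
t: 34.3
ee_pos: [0.5745, 0.0302, 0.0806]
orientation: [-0.001, 0.721, 0.693, -0.001]
contact_force: [-0.1, -0.8, -0.0]
grip_width: 0.0851
gripper_force: 0.0
```

Call:
{"fn": "move_arm", "kwargs": {
  "targets": [
    [[0, 0, -0.15, 0, 0, 0, 1], [0, 0, -0.146, 0, 0, 0, 1], [0, 0, 0, 0, 0, 0, 1], [0, 0, 0, 0, 0, 0, 1], [0, 0.02, 0, 0, 0, 0, 1], [0.001, 0.016, 0, 0, 0, 0, 1], [0, 0.008, 0, 0, 0, 0, 1], [0.001, 0.008, 0, 0, 0, 0, 1], [0, 0.008, 0, 0, 0, 0, 1], [0.001, 0.008, 0, 0, 0, 0, 1], [0, 0.008, 0, 0, 0, 0, 1], [0, 0.004, 0, 0, 0, 0, 1], [0, 0, 0, 0, 0, 0, 1], [0, 0, 0, 0, 0, 0, 1]]
  ]
}}

```text
t: 35.7
ee_pos: [0.5771, 0.0496, 0.0072]
orientation: [0.0, 0.721, 0.693, 0.0]
contact_force: [1.0, -2.4, 1.8]
grip_width: 0.0853
gripper_force: 1.2
```

Call:
{"fn": "move_arm", "kwargs": {
  "targets": [
    [[0, -0.06, 0, 0, 0, 0, 1], [0, 0, 0, 0, 0, 0, 1], [0, 0, 0.15, 0, 0, 0, 1], [0, 0, 0.15, 0, 0, 0, 0], [-0.167, 0.059, 0, 0, 0, 0, 0], [-0.167, 0.059, 0, 0, 0, 0, 0], [-0.167, 0.059, 0, 0, 0, 0, 0], [0, 0, 0, 0, 0, 0, 0], [0, 0, 0, 0, 0, 0, 0], [0, 0, -0.14, 0, 0, 0, 0], [0, 0, -0.14, 0, 0, 0, 0], [0, 0, 0, 0, 0, 0, 0], [0, 0, 0, 0, 0, 0, 0], [0.044, 0, 0, 0, 0, 0, 0], [0.044, 0, 0, 0, 0, 0, 0], [0, 0, 0, 0, 0, 0, 0]]
  ]
}}

```text
t: 37.3
ee_pos: [0.4776, 0.0784, 0.0143]
orientation: [0.002, 0.721, 0.693, 0.002]
contact_force: [-0.2, 0.1, 0.4]
grip_width: -0.0
gripper_force: 0.0
```

Call:
{"fn": "move_arm", "kwargs": {
  "targets": [
    [[0.008, 0, 0, 0, 0, 0, 0], [0.008, 0, 0, 0, 0, 0, 0], [0.008, 0, 0, 0, 0, 0, 0], [0.006, 0, 0, 0, 0, 0, 0], [0, 0, 0, 0, 0, 0, 0], [0, 0, 0, 0, 0, 0, 0]]
  ]
}}

```text
t: 37.9
ee_pos: [0.481, 0.0788, 0.0122]
orientation: [-0.0, 0.721, 0.693, -0.0]
contact_force: [-0.2, 0.4, 0.1]
grip_width: 0.0
gripper_force: 0.0
```

Call:
{"fn": "move_arm", "kwargs": {
  "targets": [
    [[0.006, 0, 0, 0, 0, 0, 0], [0.006, 0, 0, 0, 0, 0, 0], [0, 0, 0, 0, 0, 0, 0], [0, 0, 0, 0, 0, 0, 0]]
  ]
}}

```text
t: 38.3
ee_pos: [0.4817, 0.0789, 0.0117]
orientation: [-0.002, 0.721, 0.693, -0.002]
contact_force: [-7.0, 0.5, 5.0]
grip_width: 0.0
gripper_force: 3.8
```

Call:
{"fn": "move_arm", "kwargs": {
  "targets": [
    [[-0.04, 0, 0, 0, 0, 0, 0], [0.002, 0.12, 0, 0, 0, 0, 0], [0, 0, 0, 0, 0, 0, 0], [0.02, 0, 0, 0, 0, 0, 0], [0.008, 0, 0, 0, 0, 0, 0], [0.008, 0, 0, 0, 0, 0, 0], [0.007, 0, 0, 0, 0, 0, 0], [0, 0, 0, 0, 0, 0, 0], [0, 0, 0, 0, 0, 0, 0]]
  ]
}}

```text
t: 39.2
ee_pos: [0.4829, 0.1084, 0.0115]
orientation: [-0.002, 0.721, 0.693, -0.002]
contact_force: [-8.0, -0.3, 6.2]
grip_width: -0.0001
gripper_force: 4.2
```

Call:
{"fn": "move_arm", "kwargs": {
  "targets": [
    [[-0.042, 0, 0, 0, 0, 0, 0], [0.004, 0.12, 0, 0, 0, 0, 0], [0, 0, 0, 0, 0, 0, 0], [0.02, 0, 0, 0, 0, 0, 0], [0.008, 0, 0, 0, 0, 0, 0], [0.008, 0, 0, 0, 0, 0, 0], [0.007, 0, 0, 0, 0, 0, 0], [0, 0, 0, 0, 0, 0, 0], [0, 0, 0, 0, 0, 0, 0]]
  ]
}}

```text
t: 40.1
ee_pos: [0.4841, 0.1382, 0.0115]
orientation: [-0.002, 0.721, 0.693, -0.002]
contact_force: [-8.0, -0.0, 5.9]
grip_width: 0.0001
gripper_force: 4.3
```

Call:
{"fn": "move_arm", "kwargs": {
  "targets": [
    [[-0.06, 0, 0, 0, 0, 0, 0], [0, 0, 0, 0, 0, 0, 0], [0, 0, 0.19, 0, 0, 0, 0], [-0.1, -0.1, 0.19, 0, 0, 0, 0], [-0.1, -0.19, 0.1, 0, 0, 0, 0], [-0.1, -0.19, 0, 0, 0, 0, 0], [0, -0.19, 0, 0, 0, 0, 0], [0, -0.19, 0, 0, 0, 0, 0], [0, -0.19, 0, 0, 0, 0, 0], [0, -0.19, 0, 0, 0, 0, 0], [0, -0.1, 0, 0, 0, 0, 0], [0, 0, 0, 0, 0, 0, 0]]
  ]
}}

```text
t: 41.3
ee_pos: [0.4068, -0.186, 0.1218]
orientation: [0.001, 0.723, 0.691, -0.0]
contact_force: [-0.4, 0.3, -0.2]
grip_width: -0.0002
gripper_force: 0.0
```

```bash
python3 - <<'E'
from h import *
for n in("scene","top"):
    c=bot.camera(n);W=cloud(c);print(n)
    for r in rects(c,amin=60): print(np.round(r,1))
    for q in("phone","tape","mug"):
        o=bot.outline_of(n,q)[0];m=o["pixels"]&(c["z_map"]>0);print(q,np.round(np.median(W[m],0),3))
    if n=="top": cv2.imwrite("pics/crop5.png",cv2.resize(c["image"][135:270,225:525,::-1],None,fx=2.6,fy=2.6,interpolation=cv2.INTER_CUBIC))
E
```

```text
scene
[576.1 143.1 163.8  11.7  -2.2  35.2 199. ]
[576.8 118.9 161.6  22.   -2.3  35.3 389. ]
[576.1  89.2 162.   22.7  -2.   35.2 387. ]
[574.5  65.6 159.4  12.7  -2.3  35.7 191. ]
phone [0.558 0.381 0.059]
tape [ 0.802 -0.13   0.054]
mug [0.776 0.153 0.05 ]
top
[579.4 146.3 157.8  11.8  -2.3  34.4 286. ]
[578.2 122.  159.7  22.3  -2.1  34.2 568. ]
[576.9  91.9 160.7  23.5  -3.   34.1 571. ]
[575.4  67.5 159.4  12.7  -2.9  34.1 296. ]
phone [0.538 0.378 0.052]
tape [ 0.784 -0.131  0.052]
mug [0.792 0.158 0.042]
```

View pics/crop5.png

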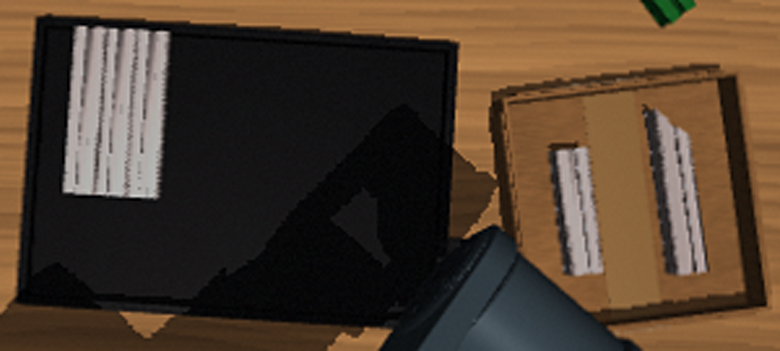

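The row, at (65-168, 28-198) in the crop, is closed at -2.2°, parallel to the tray, with its ends on the far wall. The carton pieces lie flat and the phone, tape dispenser and mug have not moved, so I hand in.

```bash
python3 -c "
from workcell import bot
print(bot.close_job())"
```

```text
the job is handed in; nothing more can be done
None
```

I put the short and mitred pieces flat in the carton, squared the three good ones into a closed row against the tray's far wall, and handed the job in at about 41 s; the phone, tape dispenser and mug were not moved.

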